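Put the pattern weights and clapper back in their nest boards

ROBOT

A 7-joint arm with a two-finger parallel gripper is mounted at the origin on the work surface. World frame = base frame: x ahead of the robot, y to its left, z up, the work surface at z = 0. Lengths are in mm, angles in rad, forces in N, time in s.
With the tool pointing down it reaches from about 425 to 950 mm from the base axis. Payload 4.7 kg.
Tool frame: the origin (TCP) lies where the fingers leave the gripper's body, on its centre line; the fingertips stand 70 mm ahead of it and the grasp point (between the pads) lies 51 mm ahead of it; z points along the fingers, x is the direction in which the jaws open and shut, and the axes are right-handed (so a half turn about z gives the same grasp; the last joint's range is limited). The gripper opens to 87 mm and grips with 3 to 60 N. Pads are 19 mm wide; open, the fingers measure 117 mm over their backs; the gripper's body (75 mm by 190 mm) begins 51 mm behind the grasp point.
Start: joints at [1.113, 0.469, -0.049, 1.532, 0.024, 1.141, -0.082], TCP at [280.694, -613.884, 292.273] pointing down, gripper open.
Joint ranges: [-2.59, 2.59], [-0.33, 1.99], [-1.39, 1.29], [0.1, 2.45], [-1.04, 4.18], [0.21, 1.99], [-2.66, 2.66]. Speed limits (rad/s): [2.57, 2.57, 3.14, 3.14, 3.14, 3.14, 3.14].

INTERFACE

Orientations are given as a unit quaternion [x, y, z, w].
In Python, from rig import ctrl gives the robot as it stands. The module is installed in compiled form; this text tells all that it offers.
- The arm moves only by the tool servo_tool, never from a script. Its argument "targets" is a list of rows, each an object of numbers: "dx", "dy", "dz": the shift along the tool's x, y, z in mm; "yaw": the turn about the tool's z in rad. In form: [{"dx": .., "dy": .., "dz": .., "yaw": ..}, ...]. A call has 1 to 5 rows; each row shifts and turns the commanded pose from where the row before left it, along the tool's axes as they then stand; what a row does not reach is not made up. A row lasts 1/12 s, in which the tool goes at most 41.7 mm and 7.16 degrees, less where a joint would pass 70% of its speed; a pose out of reach is approached as far as the arm can. A call is refused whole if a number of a shift passes 41.7 or a number of a turn 0.125, either way. A call with a gripper value outside its range is refused whole. "claw" is the closure in counts, from 0 (fully open) to 255 (shut), set as the call begins (left out, the last holds). The fingers move at their own pace and stop on an object; "grip_force" is the grip in N (left out, the last holds). Time passes only in rows, so rows that do not move let the fingers close. It gives the time, the measured TCP pose, the force and the opening at its end, in the units of the state.
- ctrl.get_state(): the state, without advancing time (a new reading comes with each control period).
- ctrl.capture(name): name is "scene" or "side" or "wrist"; returns the picture (400x640x3 uint8, blue, green, red); there is no depth.
- ctrl.get_calibration(name): a dict with "camera_matrix" (3x3 intrinsics, pixels), "rvec" (rotation vector, rad) and "tvec" (3), from world to camera coordinates, as OpenCV has them. Camera axes: x right, y down, z forward; pixel columns grow to the right and rows downward; lengths in mm; the calibration is good to about 2 mm. A picture is of the moment at which its call begins: read the wrist's pose just before it. get_calibration takes no time and is no camera call; for the wrist camera it gives the pose at the moment of the call.
- ctrl.close_job(): hands the job in, once; it reports no verdict.
The state is a dict: "time_s": time; "joint_positions": joint angles; "qd": joint speeds; "tau": joint torques, N m; "position": TCP position; "orientation": TCP orientation; "ft_force": force on the tool from outside, world axes, zero at the start; "moment": the same for the moment, N m; "gripper_width": opening from 0.0 (shut) to 1.0 (fully open).
Only numpy, scipy, OpenCV 4.12 (cv2) and the standard library are available. Lean on these libraries where they do the work, as an engineer would, in place of code of your own. Each camera call takes 0.05 s, during which the arm holds its last target. There are 200 camera calls.

TASK

Clear up the dressmaker's cutting table: put the large round weight, the small round weight, the steel bar weight and the wooden clapper each into the nest board whose recess matches its shape and size, lying flat on the felt inside the recess. Leave the thread spool standing where it is.

Things in the scene. Friction and masses are not known exactly. Their poses are not given: they have to be found in the camera images.
- large_round: Large round pattern weight: plain steel cylinder standing on its flat face, 56 mm diameter, 34 mm tall, at most 0.75 kg. Origin: centre of its underside; z up.
- small_round: Small round pattern weight: plain steel cylinder standing on its flat face, 36 mm diameter, 34 mm tall, at most 0.32 kg. Origin: centre of its underside; z up.
- bar_weight: Narrow bar pattern weight: plain steel bar lying flat, 96 mm long (along its own y), 28 mm wide (along its own x), 34 mm tall, at most 0.8 kg. Origin: centre of its underside; z up. Either end may point either way.
- clapper: Tailor's clapper: plain wooden block with rounded edges, lying flat, 92 mm long (along its own y), 50 mm wide (along its own x), 34 mm tall, at most 0.16 kg. Origin: centre of its underside; z up. Either end may point either way.
- large_round_board: Nest board for the large round weight: square pale wooden board 86 x 86 mm with one round felt-lined recess 72 mm in diameter. Its top is 10 mm above the table; the recess is 6 mm deep (felt floor 4 mm above the table). Fixed to the table, does not move. Origin: centre of the board's underside, under the recess centre; z up.
- small_round_board: Nest board for the small round weight: square pale wooden board 66 x 66 mm with one round felt-lined recess 52 mm in diameter. Its top is 10 mm above the table; the recess is 6 mm deep (felt floor 4 mm above the table). Fixed to the table, does not move. Origin: centre of the board's underside, under the recess centre; z up.
- bar_board: Nest board for the bar weight: pale wooden board 58 mm (x) by 124 mm (y) with one narrow oblong felt-lined recess 44 mm (x) by 112 mm (y). Its top is 10 mm above the table; the recess is 6 mm deep (felt floor 4 mm above the table). Fixed to the table, does not move. Origin: centre of the board's underside, under the recess centre; y along the recess, z up.
- clapper_board: Nest board for the clapper: pale wooden board 80 mm (x) by 120 mm (y) with one wide oblong felt-lined recess 66 mm (x) by 108 mm (y). Its top is 10 mm above the table; the recess is 6 mm deep (felt floor 4 mm above the table). Fixed to the table, does not move. Origin: centre of the board's underside, under the recess centre; y along the recess, z up.
- spool: Bystander: thread spool standing upright in the midst of the other things, 34 mm diameter, 45 mm tall, loose. To be left where it is. Origin: centre of its underside.
There are look-alikes about, which are no part of the job. What is shaped like the bar_weight but green is not meant.

How it is judged:
By the outcome, as a careful person would: the job done as asked, in the order asked, and still so for the second after the job is handed in, with the robot touching nothing.
It also fails if it takes over 96 s, if anything falls off the work surface, if the arm or the gripper's body presses on something with over 40 N, if the wrist force passes 120 N, or if a joint passes its speed limit or range.

## Working session

There is one attempt and no reset: what is moved stays moved. The work goes in short steps, Python scripts to look and compute and a tool call to move; the robot and the scene stay as the last step left them, time stands still between calls to the robot, and variables do not carry over. Pictures are saved under pics/ and viewed, about 12 in all and at most 16, crops included, and the job is handed in when it is done.

Besides the shell and the picture viewer there is one more tool, called after ">>>" as name(argument=value, ...), one argument or row to a line, values as JSON. servo_tool: Moves the arm, as the interface text tells. Its arguments: {"type":"object","properties":{"targets":{"type":"array"},"claw":{"type":"number"},"grip_force":{"type":"number"}},"required":["targets"]}

```bash
mkdir -p pics; python3 - <<'E'
from rig import ctrl
import cv2
s=ctrl.get_state();print({k:s[k] for k in("time_s","position","orientation","gripper_width","ft_force")})
for n in("scene","side"):
    cv2.imwrite(f"pics/{n}0.png",ctrl.capture(n)); c=ctrl.get_calibration(n);print(n,c)
E
```

```text
{'time_s': 0.0, 'position': array([ 280.44350354, -613.46508828,  291.18994749]), 'orientation': array([ 8.41366236e-01, -5.40464502e-01, -8.55844854e-04, -4.97715857e-04]), 'gripper_width': 1.001386093737161, 'ft_force': array([ 0.30469048, -0.81122677,  0.20433509])}
scene {'camera_matrix': array([[386.03500767,   0.        , 316.45593798],
       [  0.        , 386.03500767, 199.12634027],
       [  0.        ,   0.        ,   1.        ]]), 'rvec': array([ 2.33134115,  1.12922892, -0.35385099]), 'tvec': array([-313.54396937, -279.20608195, 1008.21783804])}
side {'camera_matrix': array([[453.50808565,   0.        , 319.99829881],
       [  0.        , 453.50808565, 206.1412325 ],
       [  0.        ,   0.        ,   1.        ]]), 'rvec': array([ 0.51913331, -2.60945291,  1.34772436]), 'tvec': array([440.45697991, 139.62918491, 782.10663153])}
```

View pics/scene0.png

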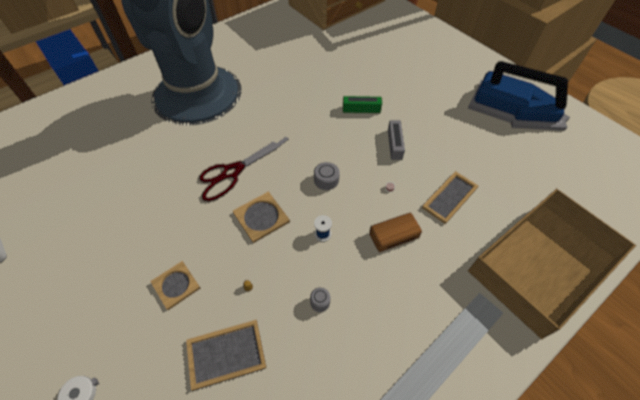

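View pics/side0.png

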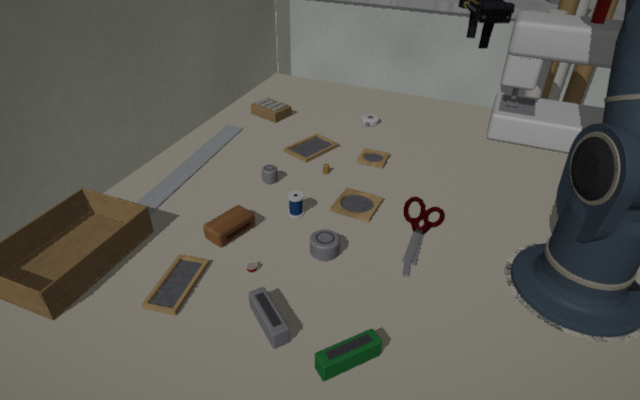

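Scene view: large weight (326,175), small (319,299), grey bar (397,139), green decoy (362,104), clapper (396,232), spool (323,228). Boards: large (261,216), small (175,285), clapper (226,353), bar (450,197). The side view shows the same things.

```bash
cat > h.py <<'E'
import numpy as np,cv2
from rig import ctrl
def ray(c,uv):
    R=cv2.Rodrigues(np.array(c["rvec"],float))[0];t=np.array(c["tvec"],float).ravel()
    d=R.T@np.linalg.inv(c["camera_matrix"])@np.array([uv[0],uv[1],1.]);return -R.T@t,d/np.linalg.norm(d)
def plane(c,uv,z):
    o,d=ray(c,uv);return o+d*(z-o[2])/d[2]
def tri(c1,a,c2,b):
    o1,d1=ray(c1,a);o2,d2=ray(c2,b)
    s=np.linalg.lstsq(np.c_[d1,-d2],o2-o1,rcond=None)[0]
    p,q=o1+s[0]*d1,o2+s[1]*d2;return (p+q)/2,np.linalg.norm(p-q)
def tool():
    "TCP and heading (world) of tool x"
    s=ctrl.get_state();q=s["orientation"];return s["position"],2*np.arctan2(q[1],q[0]),s
def go(xy,z,head):
    "tool shifts (dx,dy,dz) at present heading, and yaw for jaw heading (mod pi)"
    p,h,s=tool();e=np.array(xy)-p[:2]
    y=(h-head+np.pi/2)%np.pi-np.pi/2
    f=lambda a:np.round([e@[np.cos(a),np.sin(a)],e@[np.sin(a),-np.cos(a)]],1)
    print("t",round(s["time_s"],2),"p",p.round(1),"h",round(h,3),"shift@h",f(h),"shift@final",f(h-y),"dz",round(p[2]-z,1),"yaw",round(y,3),"w",round(s["gripper_width"],3),"F",np.round(s["ft_force"],1))
E
python3 - <<'E'
from h import *
c1,c2=ctrl.get_calibration("scene"),ctrl.get_calibration("side")
P=dict(large=((327,170),(324,238)),small=((320,295),(270,169)),bar=((397,135),(268,309)),clap=((395,228),(229,220)),spool=((323,221),(296,196)),
Lb=((261,216),(357,204)),Sb=((175,285),(373,158)),Cb=((226,354),(311,147)),Bb=((450,197),(178,284)))
for k,(a,b) in P.items():
    z=34 if k in("large","small","bar","clap") else 45 if k=="spool" else 10
    p,e=tri(c1,a,c2,b);print(k,p.round(),round(e,1),plane(c1,a,z).round(),plane(c2,b,z).round())
# board / thing headings from end points
for k,a,b,z in(("barlong",(394,122),(402,157),30),("claplong",(372,237),(419,226),30),("Cblong",(188,363),(265,346),10),("Bblong",(430,214),(470,181),10)):
    v=plane(c1,b,z)-plane(c1,a,z);print(k,np.arctan2(v[1],v[0]).round(2),np.linalg.norm(v).round())
print(ctrl.get_calibration("wrist"))
E
```

```text
large [433.  87.  34.] 0.5 [433.  87.  34.] [433.  86.  34.]
small [636. -95.  32.] 1.8 [638. -95.  34.] [634. -92.  34.]
bar [451. 275.  32.] 2.8 [454. 274.  34.] [449. 276.  34.]
clap [622. 103.  30.] 0.6 [623. 100.  34.] [619. 108.  34.]
spool [530.  -2.  45.] 1.5 [531.  -2.  45.] [529.  -2.  45.]
Lb [423. -79.   5.] 1.8 [427. -80.  10.] [421. -73.  10.]
Sb [ 449. -285.    4.] 1.2 [ 453. -285.   10.] [ 446. -275.   10.]
Cb [ 611. -274.    5.] 1.6 [ 614. -273.   10.] [ 607. -266.   10.]
Bb [631. 261.   1.] 2.1 [634. 255.  10.] [623. 267.  10.]
barlong -0.61 106.0
claplong 1.15 95.0
Cblong 1.11 126.0
Bblong 1.6 129.0
{'camera_matrix': array([[280.51088733,   0.        , 317.48227285],
       [  0.        , 280.51088733, 196.01855422],
       [  0.        ,   0.        ,   1.        ]]), 'rvec': array([-2.4269705 ,  1.55998585,  0.23408497]), 'tvec': array([-673.90612526,  -33.99961727,  392.58798435])}
```

>>> servo_tool(
  targets=[
    {"dx":-27,"dy":-28,"dz":-4},
    {"dx":-27,"dy":-28,"dz":-4},
    {"dx":-27,"dy":-28,"dz":-4},
    {"dx":-27,"dy":-28,"dz":-4},
    {"dx":-27,"dy":-28,"dz":-4},
  ],
)

```text
validation failed for argument at $.ta...
```

>>> servo_tool(
  targets=[
    {"dx":-27,"dy":-28,"dz":-4},
    {"dx":-27,"dy":-28,"dz":-4},
    {"dx":-27,"dy":-28,"dz":-4},
    {"dx":-27,"dy":-28,"dz":-4},
    {"dx":-27,"dy":-28,"dz":-4},
  ],
)

```text
validation failed for argument at $.ta...
```

>>> servo_tool(
  targets=[
    {"dx":-27,"dy":-28},
    {"dx":-27,"dy":-28},
    {"dx":-27,"dy":-28},
    {"dx":-27,"dy":-28},
    {"dx":-27,"dy":-28},
  ],
)

```text
validation failed for argument at $.ta...
```

>>> servo_tool(
  targets=[
    {"dx":0},
    {"dx":0},
  ],
)

```text
validation failed for argument at $.ta...
```

```bash
python3 - <<'E'
from h import *
import pickle
p,h,s=tool();c=ctrl.get_calibration("wrist");im=ctrl.capture("wrist");cv2.imwrite("pics/w1.png",im);pickle.dump(c,open("w1.pkl","wb"))
print(s["time_s"],p,h,s["joint_positions"].round(2) if hasattr(s["joint_positions"],"round") else s["joint_positions"]);o,d=ray(c,(317,196));print("cam",o,d)
E
```

```text
0.1 [ 280.50502211 -613.51513106  291.28787569] -1.1419667934862703 [ 1.11  0.47 -0.05  1.53  0.02  1.14 -0.08]
cam [ 354.27155977 -579.85405835  384.30677596] [-0.26598908 -0.11758198 -0.95677808]
```

View pics/w1.png

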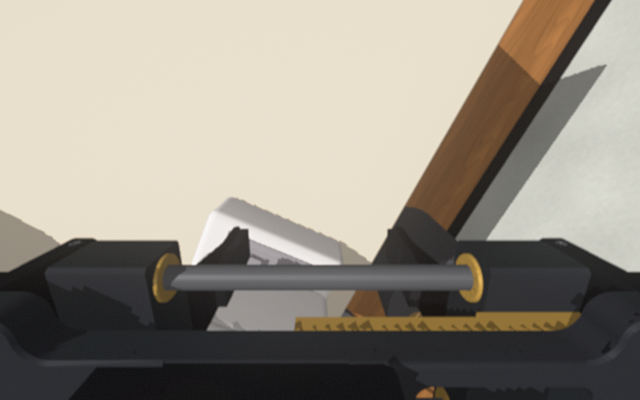

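View 3: the gripper blocks the lower half and only a bystander board shows at the bottom. The calls were refused because all four fields are required.

>>> servo_tool(
  targets=[
    {"dx":-27,"dy":-28,"dz":-4,"yaw":0},
    {"dx":-27,"dy":-28,"dz":-4,"yaw":0},
    {"dx":-27,"dy":-28,"dz":-4,"yaw":0},
    {"dx":-27,"dy":-28,"dz":-4,"yaw":0},
    {"dx":-27,"dy":-28,"dz":-4,"yaw":0},
  ],
)

```text
time_s: 0.57
position: [352.1, -431.0, 312.1]
orientation: [0.841, -0.541, -0.0, -0.0]
ft_force: [1.0, -0.1, 0.8]
gripper_width: 1.001
```

>>> servo_tool(
  targets=[
    {"dx":-27,"dy":-28,"dz":-4,"yaw":0},
    {"dx":-27,"dy":-28,"dz":-4,"yaw":0},
    {"dx":-27,"dy":-28,"dz":-4,"yaw":0},
    {"dx":-27,"dy":-28,"dz":-4,"yaw":0},
    {"dx":-27,"dy":-28,"dz":-4,"yaw":0},
  ],
)

```text
time_s: 0.98
position: [423.2, -250.0, 332.4]
orientation: [0.841, -0.541, 0.0, 0.0]
ft_force: [1.7, 0.4, -0.4]
gripper_width: 1.006
```

>>> servo_tool(
  targets=[
    {"dx":-27,"dy":-28,"dz":0,"yaw":0},
    {"dx":-27,"dy":-28,"dz":0,"yaw":0},
    {"dx":-27,"dy":-28,"dz":0,"yaw":0},
    {"dx":0,"dy":0,"dz":0,"yaw":0},
    {"dx":0,"dy":0,"dz":0,"yaw":0},
  ],
)

```text
time_s: 1.4
position: [466.4, -140.8, 332.2]
orientation: [0.843, -0.538, -0.0, -0.0]
ft_force: [-0.3, -1.6, -0.4]
gripper_width: 0.998
```

```bash
python3 - <<'E'
from h import *
import pickle
p,h,s=tool();c=ctrl.get_calibration("wrist");im=ctrl.capture("wrist");cv2.imwrite("pics/w2.png",im);pickle.dump(c,open("w2.pkl","wb"))
print(s["time_s"],p,h);o,d=ray(c,(317,196));print("cam",o,d)
E
```

```text
1.4 [ 466.35119013 -140.81801501  332.24233898] -1.136227795308684
cam [ 539.87038871 -106.62233058  425.26003632] [-0.26450718 -0.12039246 -0.95683938]
```

View pics/w2.png

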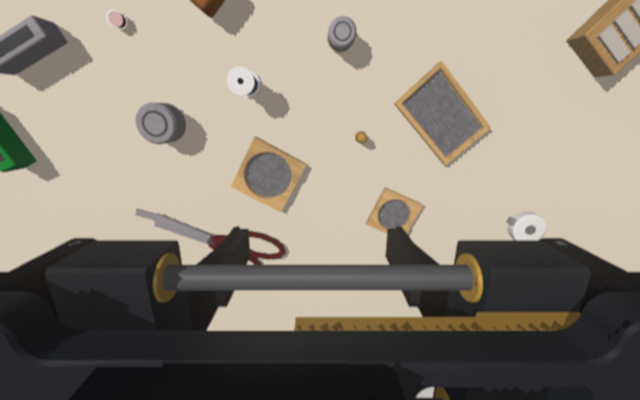

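Wrist view 2: large weight top (155,122), its board's felt (269,175), small weight top (342,31), small felt (394,213), clapper felt centre (442,113), spool (240,81), scissors just below the large board.

```bash
python3 - <<'E'
from h import *
import pickle
c=pickle.load(open("w2.pkl","rb"));s1=ctrl.get_calibration("scene")
for k,a,b,z in(("large",(155,122),(327,170),34),("small",(342,31),(320,295),34),("spool",(240,80),(323,221),45),("Lb",(269,175),(261,216),5),("Sb",(394,213),(175,285),5),("Cb",(442,113),(226,354),5)):
    p,e=tri(c,a,s1,b);print(k,plane(c,a,z).round(1),"tri",p.round(),round(e,1))
q=[plane(c,u,10)[:2] for u in((441,63),(395,103),(447,166),(490,129))]
for i in range(4):
    v=q[(i+1)%4]-q[i];print(np.linalg.norm(v).round(1),np.arctan2(v[1],v[0]).round(3))
print("Cbmean",np.mean(q,0))
go((433,87),17-9.5+51,-1.14)
E
```

```text
large [434.5  86.4  34. ] tri [436.  85.  38.] 0.6
small [638.3 -94.4  34. ] tri [638. -95.  34.] 0.3
spool [532.5  -2.5  45. ] tri [533.  -4.  49.] 0.0
Lb [423.3 -78.7   5. ] tri [423. -78.   2.] 0.2
Sb [ 449.6 -282.8    5. ] tri [ 448. -285.    1.] 1.2
Cb [ 612.3 -270.1    5. ] tri [ 612. -272.    2.] 2.6
77.5 2.729
123.6 -1.948
76.9 -0.358
119.4 1.189
Cbmean [ 608.12480505 -272.96653106]
t 1.45 p [ 465.7 -142.9  332.1] h -1.14 shift@h [-222.6  -66.2] shift@final [-222.5  -66.3] dz 273.6 yaw -0.0 w 1.001 F [-0.1 -1.   0.5]
```

>>> servo_tool(
  targets=[
    {"dx":-36.8,"dy":-11,"dz":15,"yaw":0},
    {"dx":-36.8,"dy":-11,"dz":15,"yaw":0},
    {"dx":-36.8,"dy":-11,"dz":15,"yaw":0},
    {"dx":-36.8,"dy":-11,"dz":15,"yaw":0},
    {"dx":-36.8,"dy":-11,"dz":15,"yaw":0},
  ],
)

```text
time_s: 1.87
position: [438.9, 46.4, 256.7]
orientation: [0.84, -0.542, 0.0, 0.0]
ft_force: [1.0, 0.5, -0.2]
gripper_width: 1.003
```

>>> servo_tool(
  targets=[
    {"dx":-36.8,"dy":-11,"dz":15,"yaw":0},
    {"dx":0,"dy":0,"dz":35,"yaw":0},
    {"dx":0,"dy":0,"dz":35,"yaw":0},
    {"dx":0,"dy":0,"dz":35,"yaw":0},
    {"dx":0,"dy":0,"dz":0,"yaw":0},
  ],
)

```text
time_s: 2.28
position: [430.4, 82.2, 132.0]
orientation: [0.841, -0.541, -0.004, 0.005]
ft_force: [-0.9, -1.3, -0.5]
gripper_width: 0.999
```

```bash
python3 - <<'E'
from h import *
go((434.5,86.5),80,-1.14);go((423.5,-78.5),80,-1.14)
c=ctrl.get_calibration("wrist");cv2.imwrite("pics/w3.png",ctrl.capture("wrist"))
o,d=ray(c,(317,196))
E
```

```text
t 2.28 p [430.4  82.2 132. ] h -1.144 shift@h [-2.2 -5.5] shift@final [-2.2 -5.5] dz 52.0 yaw -0.004 w 0.999 F [-0.9 -1.3 -0.5]
t 2.28 p [430.4  82.2 132. ] h -1.144 shift@h [143.4  72.8] shift@final [143.1  73.4] dz 52.0 yaw -0.004 w 0.999 F [-0.9 -1.3 -0.5]
```

View pics/w3.png

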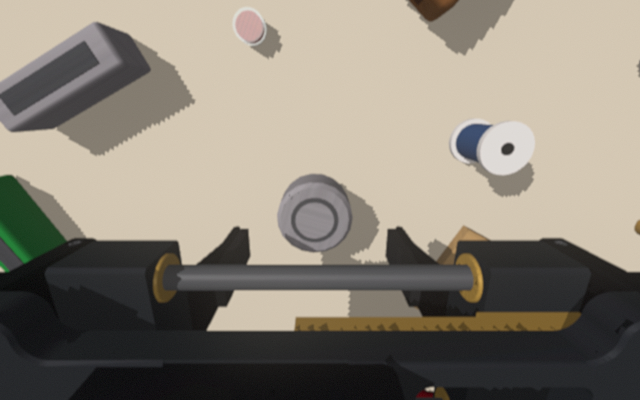

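Wrist view 3: the large weight (315,216) is centred between the fingers; spool (507,148) is clear on the right.

>>> servo_tool(
  targets=[
    {"dx":-1,"dy":-3,"dz":20,"yaw":0},
    {"dx":-1,"dy":-2,"dz":20,"yaw":0},
    {"dx":0,"dy":0,"dz":11,"yaw":0},
    {"dx":0,"dy":0,"dz":0,"yaw":0},
    {"dx":0,"dy":0,"dz":0,"yaw":0},
  ],
)

```text
time_s: 2.75
position: [439.0, 88.3, 87.7]
orientation: [0.841, -0.541, 0.001, -0.001]
ft_force: [-0.5, -0.4, -0.5]
gripper_width: 0.998
```

>>> servo_tool(
  targets=[
    {"dx":0,"dy":0,"dz":0,"yaw":0},
    {"dx":0,"dy":0,"dz":0,"yaw":0},
    {"dx":0,"dy":0,"dz":0,"yaw":0},
    {"dx":0,"dy":0,"dz":0,"yaw":0},
    {"dx":0,"dy":0,"dz":0,"yaw":0},
  ],
  claw=255,
  grip_force=40,
)

```text
time_s: 3.17
position: [438.0, 88.8, 86.7]
orientation: [0.841, -0.541, 0.0, -0.0]
ft_force: [0.4, 1.1, -0.3]
gripper_width: 0.705
```

>>> servo_tool(
  targets=[
    {"dx":0,"dy":0,"dz":0,"yaw":0},
    {"dx":0,"dy":0,"dz":0,"yaw":0},
    {"dx":0,"dy":0,"dz":0,"yaw":0},
  ],
)

```text
time_s: 3.42
position: [437.9, 88.6, 86.5]
orientation: [0.841, -0.541, 0.0, 0.0]
ft_force: [-0.2, -1.1, 4.2]
gripper_width: 0.626
```

>>> servo_tool(
  targets=[
    {"dx":0,"dy":0,"dz":-10,"yaw":0},
    {"dx":0,"dy":0,"dz":-20,"yaw":0},
    {"dx":0,"dy":0,"dz":-20,"yaw":0},
    {"dx":0,"dy":0,"dz":0,"yaw":0},
    {"dx":0,"dy":0,"dz":0,"yaw":0},
  ],
)

```text
time_s: 3.83
position: [437.8, 88.8, 136.6]
orientation: [0.841, -0.541, 0.001, -0.001]
ft_force: [-0.4, -0.3, -5.9]
gripper_width: 0.631
```

```bash
python3 -c "
from h import *
go((423.5,-78.5),85,-1.14)"
```

```text
t 3.83 p [437.8  88.8 136.6] h -1.142 shift@h [146.2  82.6] shift@final [146.   82.9] dz 51.6 yaw -0.002 w 0.631 F [-0.4 -0.3 -5.9]
```

>>> servo_tool(
  targets=[
    {"dx":29.2,"dy":15.7,"dz":0,"yaw":0},
    {"dx":29.2,"dy":15.7,"dz":0,"yaw":0},
    {"dx":29.2,"dy":15.7,"dz":0,"yaw":0},
    {"dx":29.2,"dy":15.7,"dz":0,"yaw":0},
    {"dx":29.2,"dy":15.7,"dz":0,"yaw":0},
  ],
)

```text
time_s: 4.25
position: [425.4, -77.9, 134.8]
orientation: [0.842, -0.54, -0.001, 0.001]
ft_force: [0.6, 0.6, -5.1]
gripper_width: 0.626
```

>>> servo_tool(
  targets=[
    {"dx":0,"dy":0,"dz":10,"yaw":0},
    {"dx":0,"dy":0,"dz":10,"yaw":0},
    {"dx":0,"dy":0,"dz":10,"yaw":0},
    {"dx":0,"dy":0,"dz":0,"yaw":0},
    {"dx":0,"dy":0,"dz":0,"yaw":0},
  ],
)

```text
time_s: 4.67
position: [426.3, -75.0, 105.1]
orientation: [0.842, -0.539, -0.002, 0.0]
ft_force: [0.2, 0.8, -4.9]
gripper_width: 0.629
```

```bash
python3 - <<'E'
from h import *
go((427,-77),90.5,-1.14)
a=ctrl.capture("scene")[140:260,200:340];b=ctrl.capture("side")[150:270,290:430]
cv2.imwrite("pics/c4.png",cv2.resize(np.hstack([a,b]),None,fx=2.8,fy=2.8,interpolation=cv2.INTER_CUBIC))
E
```

```text
t 4.67 p [426.3 -75.  105.1] h -1.139 shift@h [2.1 0.2] shift@final [2.1 0.2] dz 14.6 yaw 0.001 w 0.629 F [ 0.2  0.8 -4.9]
```

View pics/c4.png

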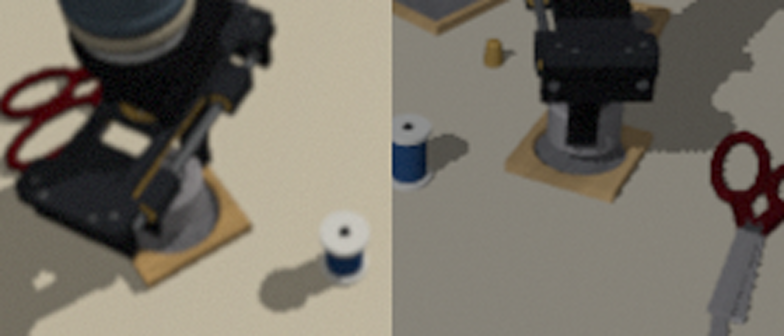

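View 5 shows the large weight hanging centred over its recess in both cameras. I'll lower it and release.

>>> servo_tool(
  targets=[
    {"dx":2,"dy":0,"dz":8,"yaw":0},
    {"dx":0,"dy":0,"dz":6,"yaw":0},
    {"dx":0,"dy":0,"dz":0,"yaw":0},
    {"dx":0,"dy":0,"dz":0,"yaw":0},
  ],
)

```text
time_s: 5.1
position: [427.5, -78.3, 91.8]
orientation: [0.841, -0.54, -0.0, 0.0]
ft_force: [0.3, 0.2, -5.4]
gripper_width: 0.629
```

>>> servo_tool(
  targets=[
    {"dx":0,"dy":0,"dz":0,"yaw":0},
    {"dx":0,"dy":0,"dz":0,"yaw":0},
    {"dx":0,"dy":0,"dz":0,"yaw":0},
    {"dx":0,"dy":0,"dz":0,"yaw":0},
    {"dx":0,"dy":0,"dz":0,"yaw":0},
  ],
  claw=0,
)

```text
time_s: 5.52
position: [428.3, -78.5, 92.7]
orientation: [0.841, -0.54, 0.001, -0.0]
ft_force: [0.1, -0.7, 0.7]
gripper_width: 0.921
```

>>> servo_tool(
  targets=[
    {"dx":0,"dy":0,"dz":-30,"yaw":0},
    {"dx":0,"dy":0,"dz":-35,"yaw":0},
    {"dx":0,"dy":0,"dz":-35,"yaw":0},
    {"dx":0,"dy":0,"dz":0,"yaw":0},
    {"dx":0,"dy":0,"dz":0,"yaw":0},
  ],
)

```text
time_s: 5.93
position: [429.1, -78.7, 194.3]
orientation: [0.841, -0.541, 0.003, -0.001]
ft_force: [0.1, -0.1, -0.0]
gripper_width: 1.0
```

```bash
python3 -c "
from h import *
go((638,-94.7),82,-1.14)
import math
"
```

```text
t 5.93 p [429.1 -78.7 194.3] h -1.142 shift@h [ 101.3 -183.4] shift@final [ 101.8 -183.2] dz 112.3 yaw -0.002 w 1.0 F [ 0.1 -0.1 -0. ]
```

>>> servo_tool(
  targets=[
    {"dx":17,"dy":-30.6,"dz":10,"yaw":0},
    {"dx":17,"dy":-30.6,"dz":10,"yaw":0},
    {"dx":17,"dy":-30.6,"dz":10,"yaw":0},
    {"dx":17,"dy":-30.6,"dz":10,"yaw":0},
    {"dx":17,"dy":-30.6,"dz":10,"yaw":0},
  ],
)

```text
time_s: 6.35
position: [602.9, -92.3, 139.8]
orientation: [0.841, -0.54, -0.001, 0.001]
ft_force: [0.1, -0.2, 0.5]
gripper_width: 1.001
```

>>> servo_tool(
  targets=[
    {"dx":17,"dy":-30.6,"dz":10,"yaw":0},
    {"dx":0,"dy":0,"dz":8,"yaw":0},
    {"dx":0,"dy":0,"dz":0,"yaw":0},
    {"dx":0,"dy":0,"dz":0,"yaw":0},
    {"dx":0,"dy":0,"dz":0,"yaw":0},
  ],
)

```text
time_s: 6.77
position: [635.8, -94.7, 123.8]
orientation: [0.841, -0.54, -0.001, 0.001]
ft_force: [-0.5, -0.6, 0.1]
gripper_width: 0.999
```

```bash
python3 - <<'E'
from h import *
go((638,-94.7),82,-1.14)
c=ctrl.get_calibration("wrist");cv2.imwrite("pics/w5.png",np.hstack([ctrl.capture("wrist")[:300,120:560],ctrl.capture("scene")[140:440,200:340]]))
R=cv2.Rodrigues(c["rvec"])[0]
for p in((638,-94.7,34),(423.5,-78.5,38)):
    for n in("wrist","scene"):
        k=ctrl.get_calibration(n);print(n,p,cv2.projectPoints(np.array([p],float),k["rvec"],k["tvec"],k["camera_matrix"],None)[0].ravel().round())
E
```

```text
t 6.77 p [635.8 -94.7 123.8] h -1.142 shift@h [ 1. -2.] shift@final [ 1. -2.] dz 41.8 yaw -0.002 w 0.999 F [-0.5 -0.6  0.1]Traceback (most recent call last):
  File "<stdin>", line 3, in <module>
    return _nx.concatenate(arrs, 1, dtype=dtype, casting=casting)
           ~~~~~~~~~~~~~~~^^^^^^^^^^^^^^^^^^^^^^^^^^^^^^^^^^^^^^^
ValueError: all the input array dimensions except for the concatenation axis must match exactly, but along dimension 0, the array at index 0 has size 300 and the array at index 1 has size 260
```

```bash
python3 - <<'E'
from h import *
go((638,-94.7),82,-1.14)
cv2.imwrite("pics/w5.png",np.hstack([ctrl.capture("wrist")[:260,120:560],ctrl.capture("scene")[140:400,200:340]]))
for p in((638,-94.7,34),(423.5,-78.5,38)):
    for n in("wrist","scene"):
        k=ctrl.get_calibration(n);print(n,p,cv2.projectPoints(np.array([p],float),k["rvec"],k["tvec"],k["camera_matrix"],None)[0].ravel().round())
E
```

```text
t 6.87 p [636.4 -94.8 124.8] h -1.142 shift@h [ 0.5 -1.5] shift@final [ 0.5 -1.5] dz 42.8 yaw -0.002 w 1.001 F [-0.2 -0.3  1.3]
wrist (638, -94.7, 34) [318. 228.]
scene (638, -94.7, 34) [320. 295.]
wrist (423.5, -78.5, 38) [202. 425.]
scene (423.5, -78.5, 38) [259. 207.]
```

View pics/w5.png

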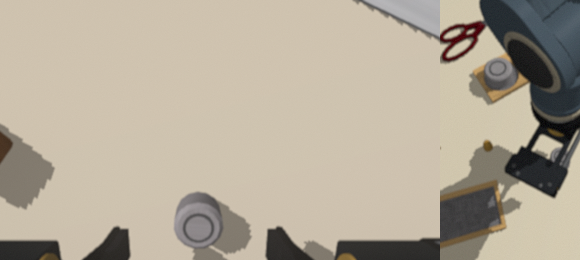

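View 6: the small weight's top is at (319,226) in the wrist camera, predicted (318,228). The large weight's top is at (258,210) in the scene camera, predicted (259,207), so it sits in its recess.

>>> servo_tool(
  targets=[
    {"dx":0.5,"dy":-1.5,"dz":15,"yaw":0},
    {"dx":0,"dy":0,"dz":15,"yaw":0},
    {"dx":0,"dy":0,"dz":12,"yaw":0},
    {"dx":0,"dy":0,"dz":0,"yaw":0},
    {"dx":0,"dy":0,"dz":0,"yaw":0},
  ],
)

```text
time_s: 7.38
position: [638.2, -94.6, 81.1]
orientation: [0.841, -0.54, -0.001, 0.0]
ft_force: [0.0, -0.1, -0.3]
gripper_width: 1.002
```

>>> servo_tool(
  targets=[
    {"dx":0,"dy":0,"dz":0,"yaw":0},
    {"dx":0,"dy":0,"dz":0,"yaw":0},
    {"dx":0,"dy":0,"dz":0,"yaw":0},
    {"dx":0,"dy":0,"dz":0,"yaw":0},
    {"dx":0,"dy":0,"dz":0,"yaw":0},
  ],
  claw=255,
  grip_force=30,
)

```text
time_s: 7.8
position: [639.1, -94.7, 82.8]
orientation: [0.841, -0.54, 0.0, -0.0]
ft_force: [-0.3, 0.1, 0.2]
gripper_width: 0.704
```

>>> servo_tool(
  targets=[
    {"dx":0,"dy":0,"dz":0,"yaw":0},
    {"dx":0,"dy":0,"dz":0,"yaw":0},
    {"dx":0,"dy":0,"dz":0,"yaw":0},
    {"dx":0,"dy":0,"dz":0,"yaw":0},
    {"dx":0,"dy":0,"dz":0,"yaw":0},
  ],
)

```text
time_s: 8.22
position: [638.8, -94.6, 82.3]
orientation: [0.841, -0.54, -0.0, -0.0]
ft_force: [-0.0, 0.4, 0.1]
gripper_width: 0.398
```

>>> servo_tool(
  targets=[
    {"dx":0,"dy":0,"dz":-10,"yaw":0},
    {"dx":0,"dy":0,"dz":-20,"yaw":0},
    {"dx":0,"dy":0,"dz":-20,"yaw":0},
    {"dx":0,"dy":0,"dz":0,"yaw":0},
    {"dx":0,"dy":0,"dz":0,"yaw":0},
  ],
)

```text
time_s: 8.63
position: [639.3, -94.8, 133.2]
orientation: [0.841, -0.541, 0.001, -0.0]
ft_force: [-0.3, 0.5, -3.2]
gripper_width: 0.402
```

```bash
python3 -c "
from h import *
go((449.5,-283.5),86,-1.14)"
```

```text
t 8.63 p [639.3 -94.8 133.2] h -1.142 shift@h [ 92.8 251.1] shift@final [ 92.2 251.3] dz 47.2 yaw -0.002 w 0.402 F [-0.3  0.5 -3.2]
```

>>> servo_tool(
  targets=[
    {"dx":13.3,"dy":35.7,"dz":0,"yaw":0},
    {"dx":13.3,"dy":35.7,"dz":0,"yaw":0},
    {"dx":13.3,"dy":35.7,"dz":0,"yaw":0},
    {"dx":13.3,"dy":35.7,"dz":0,"yaw":0},
    {"dx":13.3,"dy":35.7,"dz":0,"yaw":0},
  ],
)

```text
time_s: 9.05
position: [501.6, -230.1, 130.7]
orientation: [0.841, -0.54, -0.001, 0.0]
ft_force: [0.8, -1.2, -2.6]
gripper_width: 0.4
```

>>> servo_tool(
  targets=[
    {"dx":13.3,"dy":35.7,"dz":5,"yaw":0},
    {"dx":13.3,"dy":35.7,"dz":10,"yaw":0},
    {"dx":0,"dy":0,"dz":12,"yaw":0},
    {"dx":0,"dy":0,"dz":0,"yaw":0},
    {"dx":0,"dy":0,"dz":0,"yaw":0},
  ],
)

```text
time_s: 9.47
position: [449.5, -282.7, 103.9]
orientation: [0.841, -0.541, -0.001, -0.0]
ft_force: [0.0, 0.1, -2.8]
gripper_width: 0.401
```

```bash
python3 - <<'E'
from h import *
go((450.2,-283.5),86.5,-1.14)
a=ctrl.capture("scene")[220:340,110:250];b=ctrl.capture("side")[100:220,300:440]
cv2.imwrite("pics/c6.png",cv2.resize(np.hstack([a,b]),None,fx=2.8,fy=2.8,interpolation=cv2.INTER_CUBIC))
E
```

```text
t 9.47 p [ 449.5 -282.7  103.9] h -1.142 shift@h [ 1.  -0.3] shift@final [ 1.  -0.3] dz 17.4 yaw -0.002 w 0.401 F [ 0.   0.1 -2.8]
```

View pics/c6.png

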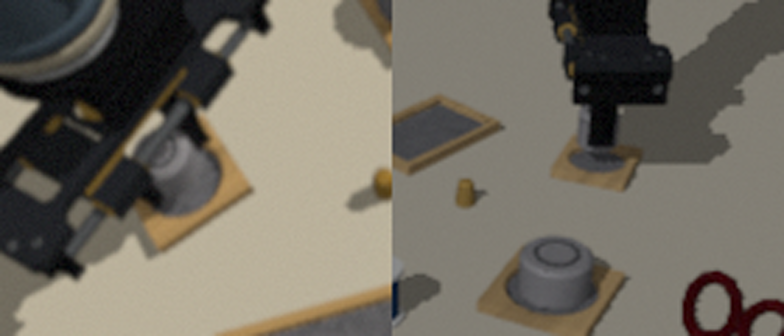

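View 7: the small weight hangs centred over its recess, and the large weight sits in its own. I'll lower the small weight, release it and head for the bar.

>>> servo_tool(
  targets=[
    {"dx":1,"dy":0,"dz":9,"yaw":0},
    {"dx":0,"dy":0,"dz":8,"yaw":0},
    {"dx":0,"dy":0,"dz":0,"yaw":0},
    {"dx":0,"dy":0,"dz":0,"yaw":0},
  ],
)

```text
time_s: 9.9
position: [450.6, -283.4, 87.5]
orientation: [0.842, -0.54, -0.001, -0.0]
ft_force: [0.3, 0.1, -2.3]
gripper_width: 0.4
```

>>> servo_tool(
  targets=[
    {"dx":0,"dy":0,"dz":0,"yaw":0},
    {"dx":0,"dy":0,"dz":0,"yaw":0},
    {"dx":0,"dy":0,"dz":0,"yaw":0},
    {"dx":0,"dy":0,"dz":0,"yaw":0},
    {"dx":0,"dy":0,"dz":0,"yaw":0},
  ],
  claw=0,
)

```text
time_s: 10.32
position: [451.0, -284.4, 88.7]
orientation: [0.841, -0.54, 0.001, 0.0]
ft_force: [-0.4, -0.2, -0.5]
gripper_width: 0.696
```

>>> servo_tool(
  targets=[
    {"dx":0,"dy":0,"dz":-35,"yaw":0},
    {"dx":0,"dy":0,"dz":-40,"yaw":0},
    {"dx":0,"dy":0,"dz":-40,"yaw":0},
    {"dx":-35,"dy":-20,"dz":-8,"yaw":0},
    {"dx":-35,"dy":-20,"dz":-8,"yaw":0},
  ],
)

```text
time_s: 10.73
position: [458.8, -205.7, 222.0]
orientation: [0.84, -0.543, 0.003, -0.0]
ft_force: [1.6, -0.3, -1.0]
gripper_width: 0.987
```

>>> servo_tool(
  targets=[
    {"dx":-36,"dy":-20,"dz":0,"yaw":0},
    {"dx":-36,"dy":-20,"dz":0,"yaw":0},
    {"dx":-36,"dy":-20,"dz":0,"yaw":0},
    {"dx":-36,"dy":-20,"dz":0,"yaw":0},
    {"dx":-36,"dy":-20,"dz":0,"yaw":0},
  ],
)

```text
time_s: 11.15
position: [473.8, 3.2, 219.8]
orientation: [0.841, -0.541, 0.001, -0.0]
ft_force: [0.9, -0.2, -0.0]
gripper_width: 1.003
```

>>> servo_tool(
  targets=[
    {"dx":-36,"dy":-20,"dz":0,"yaw":0},
    {"dx":-36,"dy":-20,"dz":0,"yaw":0},
    {"dx":-36,"dy":-20,"dz":0,"yaw":0},
    {"dx":0,"dy":0,"dz":0,"yaw":0},
    {"dx":0,"dy":0,"dz":0,"yaw":0},
  ],
)

```text
time_s: 11.57
position: [483.4, 127.6, 219.7]
orientation: [0.843, -0.538, 0.0, -0.001]
ft_force: [-0.3, 0.1, -0.4]
gripper_width: 0.998
```

```bash
python3 - <<'E'
from h import *
import pickle
go((451,275),82,.4)
c=ctrl.get_calibration("wrist");im=ctrl.capture("wrist");pickle.dump(c,open("w7.pkl","wb"));cv2.imwrite("pics/w7.png",im)
E
```

```text
t 11.57 p [483.4 127.6 219.7] h -1.136 shift@h [-147.3  -32.7] shift@final [  27.6 -148.3] dz 137.7 yaw -1.536 w 0.998 F [-0.3  0.1 -0.4]
```

View pics/w7.png

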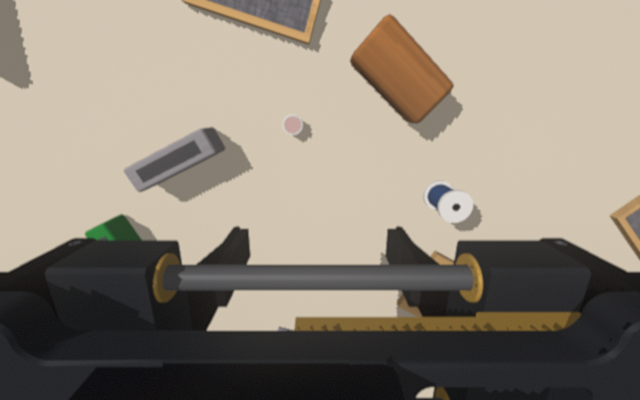

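View 8: bar top face roughly (124,170),(138,191),(214,152),(203,128); clapper centred near (402,69); green decoy at (113,230) beside the bar.

```bash
python3 - <<'E'
from h import *
import pickle
c=pickle.load(open("w7.pkl","rb"));s1=ctrl.get_calibration("scene")
q=[plane(c,u,34)[:2] for u in((124,170),(138,191),(214,152),(203,128))]
for i in range(4):
    v=q[(i+1)%4]-q[i];print(np.linalg.norm(v).round(1),np.arctan2(v[1],v[0]).round(3))
print("bar",np.mean(q,0),plane(c,(169,159),34),tri(c,(169,159),s1,(397,135)))
v=plane(c,(203,139),34)-plane(c,(136,179),34);print("strip heading",np.arctan2(v[1],v[0]))
q=[plane(c,u,34)[:2] for u in((390,15),(352,62),(414,121),(453,86))]
for i in range(4):
    v=q[(i+1)%4]-q[i];print(np.linalg.norm(v).round(1),np.arctan2(v[1],v[0]).round(3))
print("clap",np.mean(q,0))
v=plane(s1,(402,157),34)-plane(s1,(394,122),34);print(plane(c,(113,230),34))
E
```

```text
24.2 -2.279
92.1 -0.685
24.6 0.773
94.3 2.459
bar [451.05829034 276.75577883] [452.82423692 277.27124027  34.        ] (array([449.67016569, 280.24709818,  26.46576805]), np.float64(0.7354708006805005))
strip heading -0.6342431915253194
48.9 2.871
80.3 -1.837
45.6 -0.377
85.2 1.262
clap [620.41691242 105.34602823]
[352.65119259 310.41842974  34.        ]
```

>>> servo_tool(
  targets=[
    {"dx":0,"dy":0,"dz":8,"yaw":0.123},
    {"dx":0,"dy":0,"dz":8,"yaw":0.123},
    {"dx":0,"dy":0,"dz":8,"yaw":0.123},
    {"dx":0,"dy":0,"dz":8,"yaw":0.123},
    {"dx":0,"dy":0,"dz":8,"yaw":0.123},
  ],
)

```text
time_s: 12.03
position: [483.9, 122.1, 178.8]
orientation: [-0.634, 0.773, -0.0, -0.0]
ft_force: [0.8, 0.7, 0.0]
gripper_width: 1.0
```

>>> servo_tool(
  targets=[
    {"dx":0,"dy":0,"dz":8,"yaw":0.123},
    {"dx":0,"dy":0,"dz":8,"yaw":0.123},
    {"dx":0,"dy":0,"dz":8,"yaw":0.123},
    {"dx":0,"dy":0,"dz":8,"yaw":0.123},
    {"dx":0,"dy":0,"dz":0,"yaw":0},
  ],
)

```text
time_s: 12.45
position: [483.2, 121.3, 147.2]
orientation: [-0.441, 0.897, -0.002, -0.003]
ft_force: [0.5, 0.2, -0.7]
gripper_width: 1.0
```

```bash
python3 -c "
from h import *
go((452,276.5),82,-2.25);print(tool()[2]['joint_positions'])"
```

```text
t 12.45 p [483.2 121.3 147.2] h 4.056 shift@h [-103.9  119.5] shift@final [-101.2  121.8] dz 65.2 yaw 0.022 w 1.0 F [ 0.5  0.2 -0.7]
[-0.20442704  0.37996156 -0.15713291  2.0753085   0.09777455  0.69852119
 -2.65350449]
```

Joint 7 is at its limit here, so I'll use the half-turn equivalent (heading +0.89).

>>> servo_tool(
  targets=[
    {"dx":0,"dy":0,"dz":0,"yaw":-0.125},
    {"dx":0,"dy":0,"dz":0,"yaw":-0.125},
    {"dx":0,"dy":0,"dz":0,"yaw":-0.125},
    {"dx":0,"dy":0,"dz":0,"yaw":-0.125},
    {"dx":0,"dy":0,"dz":0,"yaw":-0.125},
  ],
)

```text
time_s: 12.87
position: [483.6, 123.6, 149.0]
orientation: [-0.7, 0.714, 0.0, -0.001]
ft_force: [-0.3, 0.3, 1.1]
gripper_width: 1.002
```

>>> servo_tool(
  targets=[
    {"dx":0,"dy":0,"dz":0,"yaw":-0.125},
    {"dx":0,"dy":0,"dz":0,"yaw":-0.125},
    {"dx":0,"dy":0,"dz":0,"yaw":-0.125},
    {"dx":0,"dy":0,"dz":0,"yaw":-0.125},
    {"dx":0,"dy":0,"dz":0,"yaw":-0.125},
  ],
)

```text
time_s: 13.28
position: [483.7, 123.4, 149.1]
orientation: [0.886, -0.464, -0.0, 0.0]
ft_force: [0.5, -1.2, -0.3]
gripper_width: 1.0
```

>>> servo_tool(
  targets=[
    {"dx":0,"dy":0,"dz":0,"yaw":-0.125},
    {"dx":0,"dy":0,"dz":0,"yaw":-0.125},
    {"dx":0,"dy":0,"dz":0,"yaw":-0.125},
    {"dx":0,"dy":0,"dz":0,"yaw":-0.125},
    {"dx":0,"dy":0,"dz":0,"yaw":-0.125},
  ],
)

```text
time_s: 13.7
position: [483.8, 123.3, 149.3]
orientation: [0.986, -0.169, -0.0, 0.0]
ft_force: [-0.1, -0.4, -0.2]
gripper_width: 0.999
```

>>> servo_tool(
  targets=[
    {"dx":0,"dy":0,"dz":0,"yaw":-0.125},
    {"dx":0,"dy":0,"dz":0,"yaw":-0.125},
    {"dx":0,"dy":0,"dz":0,"yaw":-0.125},
    {"dx":0,"dy":0,"dz":0,"yaw":-0.125},
    {"dx":0,"dy":0,"dz":0,"yaw":-0.125},
  ],
)

```text
time_s: 14.12
position: [483.9, 123.2, 149.4]
orientation: [0.99, 0.142, -0.0, -0.0]
ft_force: [0.1, -0.3, -0.2]
gripper_width: 0.996
```

>>> servo_tool(
  targets=[
    {"dx":0,"dy":0,"dz":0,"yaw":-0.125},
    {"dx":0,"dy":0,"dz":0,"yaw":-0.125},
    {"dx":0,"dy":0,"dz":0,"yaw":-0.125},
    {"dx":0,"dy":0,"dz":0,"yaw":-0.125},
    {"dx":0,"dy":0,"dz":0,"yaw":-0.115},
  ],
)

```text
time_s: 14.53
position: [484.0, 123.1, 149.6]
orientation: [0.901, 0.435, 0.0, 0.0]
ft_force: [0.2, 0.4, -0.1]
gripper_width: 1.005
```

```bash
python3 -c "
from h import *
go((452,276.5),82,.89);print(tool()[2]['joint_positions'])"
```

```text
t 14.53 p [484.  123.1 149.6] h 0.899 shift@h [ 100.1 -120.6] shift@final [  99.1 -121.5] dz 67.6 yaw 0.009 w 1.005 F [ 0.2  0.4 -0.1]
[ 0.39148901  0.54708938 -0.93293019  2.04239899  0.5935433   0.84429465
  0.01342371]
```

>>> servo_tool(
  targets=[
    {"dx":25,"dy":-30.2,"dz":4,"yaw":0},
    {"dx":25,"dy":-30.2,"dz":4,"yaw":0},
    {"dx":25,"dy":-30.2,"dz":4,"yaw":0},
    {"dx":25,"dy":-30.2,"dz":4,"yaw":0},
    {"dx":0,"dy":0,"dz":0,"yaw":0},
  ],
)

```text
time_s: 14.95
position: [449.5, 286.2, 134.6]
orientation: [0.899, 0.437, 0.002, -0.004]
ft_force: [0.6, 0.7, 0.7]
gripper_width: 1.001
```

>>> servo_tool(
  targets=[
    {"dx":0,"dy":0,"dz":0,"yaw":0},
  ],
)

```text
time_s: 15.03
position: [451.5, 280.1, 133.6]
orientation: [0.901, 0.434, 0.0, -0.001]
ft_force: [0.3, -0.4, -0.0]
gripper_width: 0.998
```

```bash
python3 - <<'E'
from h import *
import pickle
go((452,276.5),82,.89);print(np.round(tool()[2]['joint_positions'],2))
c=ctrl.get_calibration("wrist");im=ctrl.capture("wrist");pickle.dump(c,open("w8.pkl","wb"));cv2.imwrite("pics/w8.png",im[:,:])
p=np.array([[452,276.5,34],[452+48*np.cos(-.68),276.5+48*np.sin(-.68),34],[631,260,5]]);print(cv2.projectPoints(p,c["rvec"],c["tvec"],c["camera_matrix"],None)[0].round().tolist())
E
```

```text
t 15.03 p [451.5 280.1 133.6] h 0.899 shift@h [-2.4  2.6] shift@final [-2.4  2.7] dz 51.6 yaw 0.009 w 0.998 F [ 0.3 -0.4 -0. ]
[ 0.04  0.61 -0.89  1.98  0.63  0.85 -0.3 ]
[[[313.0, 227.0]], [[313.0, 283.0]], [[413.0, 355.0]]]
```

View pics/w8.png

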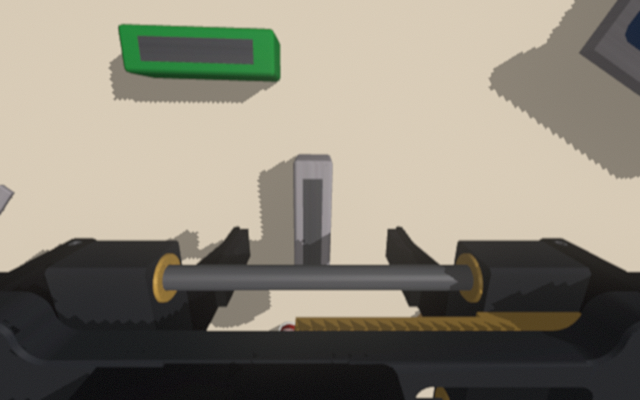

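View 10: the bar lies parallel to the fingers' gap, with its far top end at (313,162). I'll use that end to fix its centre.

```bash
python3 - <<'E'
from h import *
import pickle
c=pickle.load(open("w8.pkl","rb"))
e=plane(c,(313,161),34)[:2];_,h,_=tool();u=np.array([np.sin(h),-np.cos(h)]) # tool y
print(e, e+48*u); go(e+48*u,82,h)
E
```

```text
[413.83460376 307.50711925] [451.28429085 277.481781  ]
t 15.08 p [452.3 277.9 133.2] h 0.895 shift@h [-0.9 -0.5] shift@final [-0.9 -0.5] dz 51.2 yaw 0.0 w 0.998 F [-0.2 -0.1  0.5]
```

>>> servo_tool(
  targets=[
    {"dx":-1,"dy":-0.5,"dz":18,"yaw":0},
    {"dx":0,"dy":0,"dz":18,"yaw":0},
    {"dx":0,"dy":0,"dz":15,"yaw":0},
    {"dx":0,"dy":0,"dz":0,"yaw":0},
    {"dx":0,"dy":0,"dz":0,"yaw":0},
  ],
)

```text
time_s: 15.5
position: [451.5, 275.5, 81.3]
orientation: [0.902, 0.431, -0.002, -0.0]
ft_force: [0.3, 0.5, 0.8]
gripper_width: 1.001
```

>>> servo_tool(
  targets=[
    {"dx":0,"dy":0,"dz":0,"yaw":0},
    {"dx":0,"dy":0,"dz":0,"yaw":0},
    {"dx":0,"dy":0,"dz":0,"yaw":0},
    {"dx":0,"dy":0,"dz":0,"yaw":0},
    {"dx":0,"dy":0,"dz":0,"yaw":0},
  ],
  claw=255,
  grip_force=50,
)

```text
time_s: 15.92
position: [450.9, 277.8, 81.7]
orientation: [0.902, 0.432, -0.001, -0.0]
ft_force: [0.9, -0.6, -0.6]
gripper_width: 0.705
```

>>> servo_tool(
  targets=[
    {"dx":0,"dy":0,"dz":0,"yaw":0},
    {"dx":0,"dy":0,"dz":0,"yaw":0},
    {"dx":0,"dy":0,"dz":0,"yaw":0},
    {"dx":0,"dy":0,"dz":0,"yaw":0},
    {"dx":0,"dy":0,"dz":0,"yaw":0},
  ],
)

```text
time_s: 16.33
position: [450.1, 277.1, 81.2]
orientation: [0.902, 0.432, -0.002, 0.0]
ft_force: [-4.6, -4.8, 5.8]
gripper_width: 0.324
```

>>> servo_tool(
  targets=[
    {"dx":0,"dy":0,"dz":0,"yaw":0},
    {"dx":0,"dy":0,"dz":0,"yaw":0},
    {"dx":0,"dy":0,"dz":-10,"yaw":0},
    {"dx":0,"dy":0,"dz":-20,"yaw":0},
    {"dx":0,"dy":0,"dz":-30,"yaw":0},
  ],
)

```text
time_s: 16.75
position: [449.4, 276.2, 139.4]
orientation: [0.902, 0.432, -0.004, -0.0]
ft_force: [1.1, -0.3, -7.2]
gripper_width: 0.321
```

```bash
python3 - <<'E'
from h import *
import pickle
go((631,260),86,.0);print(np.round(tool()[2]['joint_positions'],2))
s1,s2=ctrl.get_calibration("scene"),ctrl.get_calibration("side")
a=cv2.imread("pics/scene0.png")[160:235,410:490];b=cv2.imread("pics/side0.png")[245:320,138:218]
cv2.imwrite("pics/bb.png",cv2.resize(np.hstack([a,b]),None,fx=5,fy=5,interpolation=cv2.INTER_CUBIC))
E
```

```text
t 16.75 p [449.4 276.2 139.4] h 0.894 shift@h [101.  151.8] shift@final [181.6  16.2] dz 53.4 yaw 0.894 w 0.321 F [ 1.1 -0.3 -7.2]
[ 0.05  0.6  -0.9   1.98  0.61  0.87 -0.29]
```

View pics/bb.png

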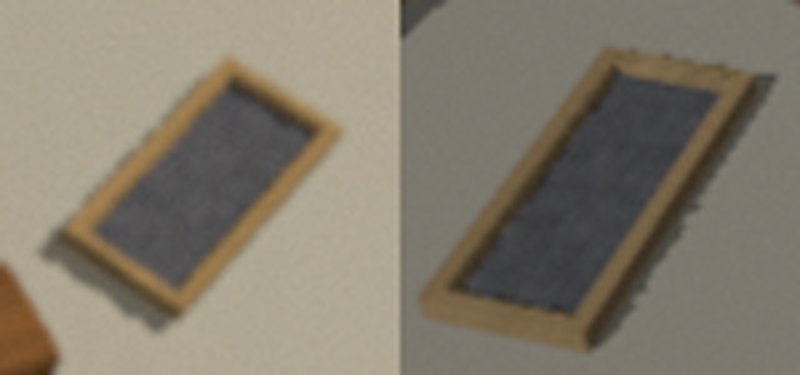

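View 11: bar board corners are at scene (456,172),(478,186),(446,221),(424,206) and side (180,255),(208,260),(176,311),(143,305).

```bash
python3 - <<'E'
from h import *
s1,s2=ctrl.get_calibration("scene"),ctrl.get_calibration("side")
for c,U in((s1,((456,172),(478,186),(446,221.5),(423.6,206))),(s2,((143,305),(175.6,310.6),(208,260.2),(180,255)))):
    q=[plane(c,u,10)[:2] for u in U];print("mean",np.mean(q,0).round(1))
    for i in range(4):
        v=q[(i+1)%4]-q[i];print(np.linalg.norm(v).round(1),(np.arctan2(v[1],v[0])%np.pi).round(3))
go((633,261),86,.0)
E
```

```text
mean [633.6 259.6]
54.4 0.135
121.2 1.707
53.9 0.144
121.7 1.712
mean [628.  261.7]
55.3 0.189
120.1 1.726
54.4 0.147
122.4 1.718
t 16.75 p [449.4 276.2 139.4] h 0.894 shift@h [103.1 152.7] shift@final [183.6  15.2] dz 53.4 yaw 0.894 w 0.321 F [ 1.1 -0.3 -7.2]
```

>>> servo_tool(
  targets=[
    {"dx":20.3,"dy":30.3,"dz":0,"yaw":0},
    {"dx":20.3,"dy":30.3,"dz":0,"yaw":0},
    {"dx":20.3,"dy":30.3,"dz":0,"yaw":0},
    {"dx":20.3,"dy":30.3,"dz":0,"yaw":0},
    {"dx":20.3,"dy":30.3,"dz":0,"yaw":0},
  ],
)

```text
time_s: 17.17
position: [634.0, 260.7, 139.9]
orientation: [0.902, 0.432, -0.002, -0.0]
ft_force: [0.5, 0.4, -7.2]
gripper_width: 0.318
```

>>> servo_tool(
  targets=[
    {"dx":0,"dy":0,"dz":0,"yaw":0.125},
    {"dx":0,"dy":0,"dz":0,"yaw":0.125},
    {"dx":0,"dy":0,"dz":0,"yaw":0.125},
    {"dx":0,"dy":0,"dz":0,"yaw":0.125},
    {"dx":0,"dy":0,"dz":0,"yaw":0.125},
  ],
)

```text
time_s: 17.58
position: [632.0, 261.5, 139.5]
orientation: [0.991, 0.131, -0.002, -0.0]
ft_force: [0.1, 0.3, -7.4]
gripper_width: 0.316
```

>>> servo_tool(
  targets=[
    {"dx":0,"dy":0,"dz":10,"yaw":0.12},
    {"dx":0,"dy":0,"dz":15,"yaw":0},
    {"dx":0,"dy":0,"dz":10,"yaw":0},
    {"dx":0,"dy":0,"dz":0,"yaw":0},
    {"dx":0,"dy":0,"dz":0,"yaw":0},
  ],
)

```text
time_s: 18.0
position: [631.5, 261.3, 103.8]
orientation: [0.997, 0.075, -0.003, 0.0]
ft_force: [0.1, -0.4, -7.3]
gripper_width: 0.316
```

```bash
python3 - <<'E'
from h import *
go((631,260.5),85.5,.144);print(np.round(tool()[2]['joint_positions'],2))
import pickle
c=ctrl.get_calibration("wrist");pickle.dump(c,open("w9.pkl","wb"));w=ctrl.capture("wrist")[100:290,220:420]
a=ctrl.capture("scene")[145:240,400:500];b=ctrl.capture("side")[240:335,120:220]
f=lambda x:cv2.resize(x,None,fx=2.8,fy=2.8,interpolation=cv2.INTER_CUBIC)
cv2.imwrite("pics/c9.png",np.hstack([f(a),f(b),cv2.resize(w,(200,266))]))
E
```

```text
t 18.0 p [631.5 261.3 103.8] h 0.151 shift@h [-0.6  0.7] shift@final [-0.6  0.7] dz 18.3 yaw 0.007 w 0.316 F [ 0.1 -0.4 -7.3]
[-0.03  0.77 -0.64  1.63  0.54  0.93 -0.72]
```

View pics/c9.png

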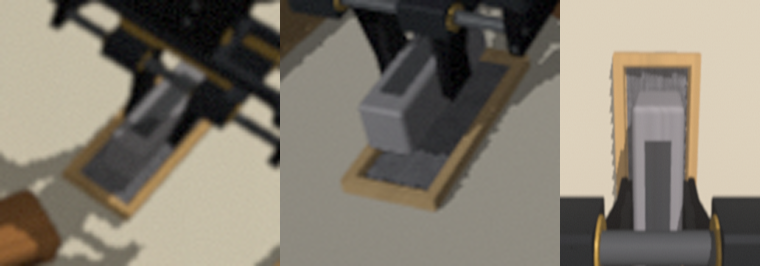

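View 12: the bar is parallel to its recess and centred in it, as the wrist view shows. I'll lower and release it.

>>> servo_tool(
  targets=[
    {"dx":0,"dy":0.5,"dz":9,"yaw":0},
    {"dx":0,"dy":0,"dz":8.5,"yaw":0},
    {"dx":0,"dy":0,"dz":0,"yaw":0},
    {"dx":0,"dy":0,"dz":0,"yaw":0},
  ],
)

```text
time_s: 18.48
position: [631.8, 260.8, 87.1]
orientation: [0.997, 0.074, -0.002, 0.001]
ft_force: [0.9, 1.2, -8.1]
gripper_width: 0.322
```

>>> servo_tool(
  targets=[
    {"dx":0,"dy":0,"dz":0,"yaw":0},
    {"dx":0,"dy":0,"dz":0,"yaw":0},
    {"dx":0,"dy":0,"dz":0,"yaw":0},
    {"dx":0,"dy":0,"dz":0,"yaw":0},
    {"dx":0,"dy":0,"dz":0,"yaw":0},
  ],
  claw=0,
)

```text
time_s: 18.9
position: [633.0, 261.9, 89.6]
orientation: [0.997, 0.074, -0.0, -0.0]
ft_force: [-0.1, -0.8, 0.2]
gripper_width: 0.607
```

>>> servo_tool(
  targets=[
    {"dx":0,"dy":0,"dz":-15,"yaw":0},
    {"dx":0,"dy":0,"dz":-25,"yaw":0},
    {"dx":0,"dy":0,"dz":-30,"yaw":0.125},
    {"dx":0,"dy":0,"dz":0,"yaw":0.125},
    {"dx":0,"dy":0,"dz":0,"yaw":0.125},
  ],
)

```text
time_s: 19.32
position: [633.8, 262.6, 162.5]
orientation: [0.993, -0.116, 0.001, -0.002]
ft_force: [0.3, 1.0, -0.6]
gripper_width: 0.963
```

>>> servo_tool(
  targets=[
    {"dx":0,"dy":0,"dz":0,"yaw":0.075},
    {"dx":0,"dy":0,"dz":0,"yaw":0},
  ],
)

```text
time_s: 19.48
position: [632.9, 261.9, 160.3]
orientation: [0.989, -0.151, -0.0, -0.0]
ft_force: [0.1, 0.2, 0.8]
gripper_width: 0.99
```

```bash
python3 -c "
from h import *
go((621,104.5),82,-.31);print(np.round(tool()[2]['joint_positions'],2))"
```

```text
t 19.48 p [632.9 261.9 160.3] h -0.302 shift@h [ 35.5 153.8] shift@final [ 36.7 153.5] dz 78.3 yaw 0.008 w 0.99 F [0.1 0.2 0.8]
[-0.08  0.68 -0.57  1.6   0.42  0.98 -1.08]
```

>>> servo_tool(
  targets=[
    {"dx":9,"dy":38.4,"dz":7,"yaw":0},
    {"dx":9,"dy":38.4,"dz":7,"yaw":0},
    {"dx":9,"dy":38.4,"dz":7,"yaw":0},
    {"dx":9,"dy":38.4,"dz":7,"yaw":0},
    {"dx":0,"dy":0,"dz":0,"yaw":0},
  ],
)

```text
time_s: 19.9
position: [621.0, 92.3, 128.7]
orientation: [0.988, -0.155, -0.002, 0.005]
ft_force: [0.1, -1.2, -1.7]
gripper_width: 1.0
```

>>> servo_tool(
  targets=[
    {"dx":0,"dy":0,"dz":0,"yaw":0},
    {"dx":0,"dy":0,"dz":0,"yaw":0},
  ],
)

```text
time_s: 20.07
position: [621.6, 104.5, 131.3]
orientation: [0.989, -0.15, -0.001, -0.0]
ft_force: [0.8, -0.1, -0.1]
gripper_width: 0.998
```

```bash
python3 - <<'E'
from h import *
import pickle
go((621,104.5),82,-.31)
c=ctrl.get_calibration("wrist");im=ctrl.capture("wrist");pickle.dump(c,open("w10.pkl","wb"));cv2.imwrite("pics/w10.png",im)
E
```

```text
t 20.07 p [621.6 104.5 131.3] h -0.3 shift@h [-0.6  0.2] shift@final [-0.6  0.2] dz 49.3 yaw 0.01 w 0.998 F [ 0.8 -0.1 -0.1]
```

View pics/w10.png

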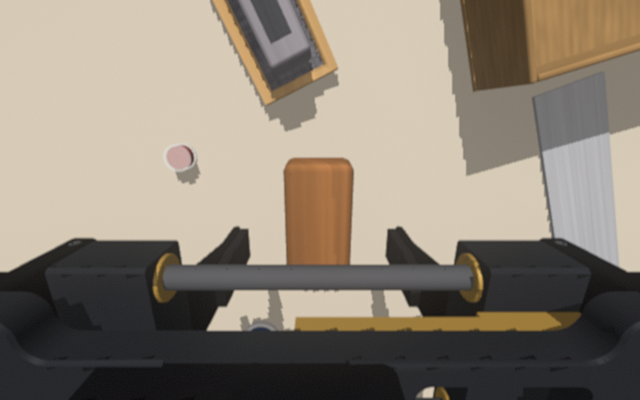

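View 13: the clapper is centred (x≈319) and aligned between the fingers. At the top of the picture the bar lies inside its recess.

>>> servo_tool(
  targets=[
    {"dx":0,"dy":0,"dz":17,"yaw":0},
    {"dx":0,"dy":0,"dz":17,"yaw":0},
    {"dx":0,"dy":0,"dz":15,"yaw":0},
    {"dx":0,"dy":0,"dz":0,"yaw":0},
    {"dx":0,"dy":0,"dz":0,"yaw":0},
  ],
)

```text
time_s: 20.53
position: [620.7, 105.4, 80.8]
orientation: [0.989, -0.149, -0.002, 0.0]
ft_force: [0.0, 0.1, 0.5]
gripper_width: 1.002
```

>>> servo_tool(
  targets=[
    {"dx":0,"dy":0,"dz":0,"yaw":0},
    {"dx":0,"dy":0,"dz":0,"yaw":0},
    {"dx":0,"dy":0,"dz":0,"yaw":0},
    {"dx":0,"dy":0,"dz":0,"yaw":0},
    {"dx":0,"dy":0,"dz":0,"yaw":0},
  ],
  claw=255,
  grip_force=25,
)

```text
time_s: 20.95
position: [621.5, 104.0, 82.0]
orientation: [0.989, -0.15, -0.001, 0.0]
ft_force: [0.1, 0.8, -0.5]
gripper_width: 0.712
```

>>> servo_tool(
  targets=[
    {"dx":0,"dy":0,"dz":0,"yaw":0},
    {"dx":0,"dy":0,"dz":0,"yaw":0},
    {"dx":0,"dy":0,"dz":0,"yaw":0},
    {"dx":0,"dy":0,"dz":0,"yaw":0},
    {"dx":0,"dy":0,"dz":0,"yaw":0},
  ],
)

```text
time_s: 21.37
position: [621.3, 104.0, 81.6]
orientation: [0.989, -0.15, -0.001, 0.0]
ft_force: [-0.0, -0.7, 1.7]
gripper_width: 0.571
```

>>> servo_tool(
  targets=[
    {"dx":0,"dy":0,"dz":-10,"yaw":0},
    {"dx":0,"dy":0,"dz":-25,"yaw":0},
    {"dx":0,"dy":0,"dz":-25,"yaw":0},
    {"dx":0,"dy":0,"dz":0,"yaw":0},
    {"dx":0,"dy":0,"dz":0,"yaw":0},
  ],
)

```text
time_s: 21.78
position: [622.0, 104.4, 143.2]
orientation: [0.989, -0.15, 0.0, -0.0]
ft_force: [-0.0, 0.2, -1.1]
gripper_width: 0.573
```

```bash
python3 - <<'E'
from h import *
import pickle
go((611,-271.5),86,-.38)
c=pickle.load(open("w10.pkl","rb"));p=plane(c,(319,162),32);print("far end",p)
E
```

```text
t 21.78 p [622.  104.4 143.2] h -0.301 shift@h [101.1 362.3] shift@final [129.2 353.2] dz 57.2 yaw 0.079 w 0.573 F [-0.   0.2 -1.1]
far end [637.08122708 148.92057305  32.        ]
```

>>> servo_tool(
  targets=[
    {"dx":10.1,"dy":36.2,"dz":0,"yaw":0},
    {"dx":10.1,"dy":36.2,"dz":0,"yaw":0},
    {"dx":10.1,"dy":36.2,"dz":0,"yaw":0},
    {"dx":10.1,"dy":36.2,"dz":0,"yaw":0},
    {"dx":10.1,"dy":36.2,"dz":0,"yaw":0},
  ],
)

```text
time_s: 22.2
position: [614.5, -85.6, 140.1]
orientation: [0.989, -0.15, -0.003, 0.001]
ft_force: [1.1, -0.5, -1.6]
gripper_width: 0.569
```

>>> servo_tool(
  targets=[
    {"dx":10.1,"dy":36.2,"dz":0,"yaw":0},
    {"dx":10.1,"dy":36.2,"dz":0,"yaw":0},
    {"dx":10.1,"dy":36.2,"dz":0,"yaw":0},
    {"dx":10.1,"dy":36.2,"dz":0,"yaw":0},
    {"dx":10.1,"dy":36.2,"dz":0,"yaw":0},
  ],
)

```text
time_s: 22.62
position: [608.9, -273.3, 140.0]
orientation: [0.989, -0.15, -0.003, 0.0]
ft_force: [1.8, 0.4, -1.6]
gripper_width: 0.574
```

>>> servo_tool(
  targets=[
    {"dx":0,"dy":0,"dz":15,"yaw":0.08},
    {"dx":0,"dy":0,"dz":20,"yaw":0},
    {"dx":0,"dy":0,"dz":0,"yaw":0},
    {"dx":0,"dy":0,"dz":0,"yaw":0},
  ],
)

```text
time_s: 22.95
position: [608.8, -270.8, 104.5]
orientation: [0.982, -0.189, -0.004, -0.0]
ft_force: [0.6, -0.2, -0.8]
gripper_width: 0.572
```

```bash
python3 - <<'E'
from h import *
go((611,-271),86,-.38)
import pickle
c=ctrl.get_calibration("wrist");pickle.dump(c,open("w11.pkl","wb"));w=ctrl.capture("wrist")[90:290,200:440]
a=ctrl.capture("scene")[290:400,160:292];b=ctrl.capture("side")[95:205,250:382]
f=lambda x:cv2.resize(x,None,fx=2,fy=2,interpolation=cv2.INTER_CUBIC)
cv2.imwrite("pics/c11.png",np.hstack([f(a),f(b),cv2.resize(w,(264,220))]))
E
```

```text
t 22.95 p [ 608.8 -270.8  104.5] h -0.38 shift@h [ 2.2 -0.6] shift@final [ 2.2 -0.6] dz 18.5 yaw -0.0 w 0.572 F [ 0.6 -0.2 -0.8]
```

View pics/c11.png

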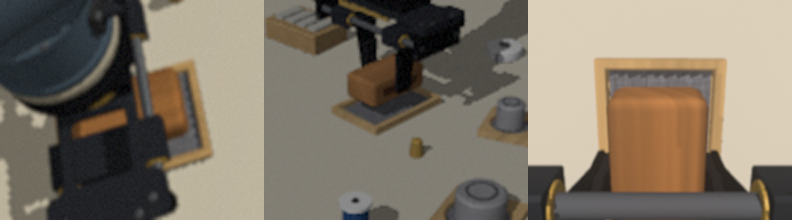

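View 14: the clapper is over its recess and a touch left of centre. The board's far top corners are at wrist (262,143) and (380,143).

```bash
python3 - <<'E'
from h import *
import pickle
c=pickle.load(open("w11.pkl","rb"));p,q=plane(c,(262,143),10)[:2],plane(c,(380,143),10)[:2]
v=q-p;print(np.linalg.norm(v),np.arctan2(v[1],v[0]));_,h,_=tool()
go((p+q)/2+60*np.array([np.sin(-.38),-np.cos(-.38)]),86,-.38)
E
```

```text
77.90657494656966 -0.3803680080122471
t 23.1 p [ 611.  -270.7  107.4] h -0.38 shift@h [0.2 0.4] shift@final [0.2 0.4] dz 21.4 yaw 0.0 w 0.574 F [ 0.2  0.5 -1.5]
```

>>> servo_tool(
  targets=[
    {"dx":0.5,"dy":-1,"dz":10,"yaw":0},
    {"dx":0,"dy":0,"dz":10,"yaw":0},
    {"dx":0,"dy":0,"dz":0,"yaw":0},
    {"dx":0,"dy":0,"dz":0,"yaw":0},
  ],
)

```text
time_s: 23.43
position: [610.7, -270.5, 85.9]
orientation: [0.982, -0.189, -0.002, 0.0]
ft_force: [0.8, 0.2, -1.2]
gripper_width: 0.569
```

>>> servo_tool(
  targets=[
    {"dx":0,"dy":0,"dz":0,"yaw":0},
    {"dx":0,"dy":0,"dz":0,"yaw":0},
    {"dx":0,"dy":0,"dz":0,"yaw":0},
    {"dx":0,"dy":0,"dz":0,"yaw":0},
    {"dx":0,"dy":0,"dz":0,"yaw":0},
  ],
  claw=0,
)

```text
time_s: 23.85
position: [611.1, -270.9, 86.9]
orientation: [0.982, -0.19, -0.001, 0.0]
ft_force: [-0.3, 0.4, -0.5]
gripper_width: 0.863
```

>>> servo_tool(
  targets=[
    {"dx":0,"dy":0,"dz":0,"yaw":0},
    {"dx":0,"dy":0,"dz":-15,"yaw":0},
    {"dx":0,"dy":0,"dz":-35,"yaw":0},
    {"dx":0,"dy":0,"dz":-40,"yaw":0},
    {"dx":0,"dy":0,"dz":-40,"yaw":0},
  ],
)

```text
time_s: 24.27
position: [611.0, -270.5, 218.7]
orientation: [0.982, -0.189, -0.002, 0.0]
ft_force: [1.2, -0.1, -0.0]
gripper_width: 0.994
```

>>> servo_tool(
  targets=[
    {"dx":10,"dy":35,"dz":-10,"yaw":0},
    {"dx":10,"dy":35,"dz":-10,"yaw":0},
    {"dx":10,"dy":35,"dz":-10,"yaw":0},
    {"dx":10,"dy":35,"dz":-10,"yaw":0},
    {"dx":10,"dy":35,"dz":0,"yaw":0},
  ],
)

```text
time_s: 24.68
position: [593.2, -453.8, 261.2]
orientation: [0.982, -0.19, 0.001, 0.001]
ft_force: [0.7, 0.1, 0.4]
gripper_width: 1.002
```

>>> servo_tool(
  targets=[
    {"dx":0,"dy":0,"dz":0,"yaw":0},
    {"dx":0,"dy":0,"dz":0,"yaw":0},
    {"dx":0,"dy":0,"dz":0,"yaw":0},
    {"dx":0,"dy":0,"dz":0,"yaw":0},
    {"dx":0,"dy":0,"dz":0,"yaw":0},
  ],
)

```text
time_s: 25.1
position: [593.7, -449.6, 257.2]
orientation: [0.982, -0.188, -0.001, -0.0]
ft_force: [-0.7, -0.2, -0.4]
gripper_width: 0.999
```

```bash
python3 - <<'E'
from h import *
go((611,-271),86,-.38)
a=ctrl.capture("scene")[120:400,120:520]
b=ctrl.capture("side")[110:330,100:420]
cv2.imwrite("pics/end.png",cv2.resize(a,(790,553)));cv2.imwrite("pics/end2.png",cv2.resize(b,(790,543)))
E
```

```text
t 25.1 p [ 593.7 -449.6  257.2] h -0.378 shift@h [ -49.8 -172.4] shift@final [ -50.2 -172.3] dz 171.2 yaw 0.002 w 0.999 F [-0.7 -0.2 -0.4]
```

View pics/end.png

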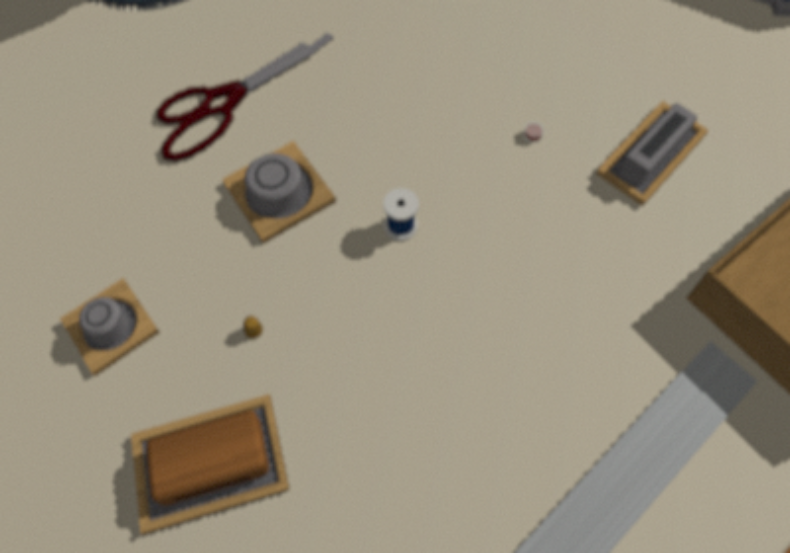

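View pics/end2.png

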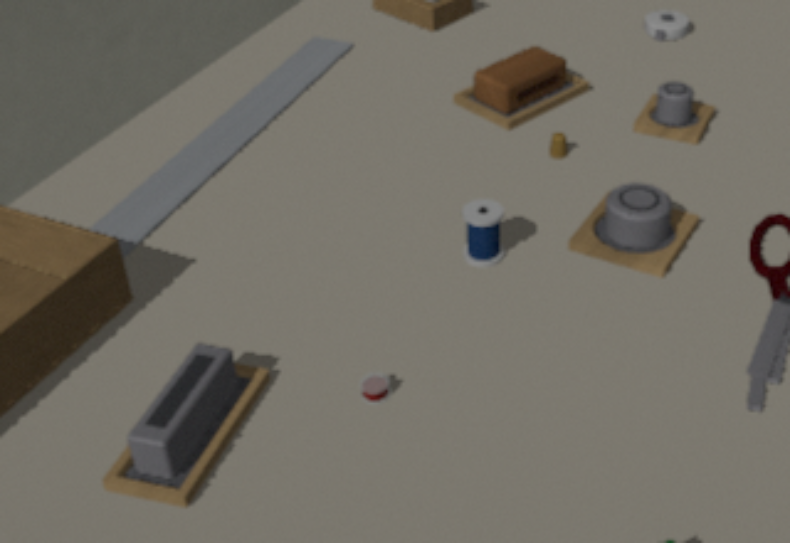

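Views 15 and 16: all four pieces sit in their recesses, and the spool is upright at its old place, scene ≈(323,223). One numeric check of the top heights, then I'll hand in.

```bash
python3 - <<'E'
from h import *
s1,s2=ctrl.get_calibration("scene"),ctrl.get_calibration("side")
A=lambda x,y:(120+x/1.975,120+y/1.975);B=lambda x,y:(100+x*.4051,110+y*.4052)
for n,a,b in(("large",(272,174),(638,198)),("small",(100,315),(676,89)),("bar",(664,137),(183,388)),("clap",(208,447),(521,69)),("spool",(401,203),(483,211))):
    p,e=tri(s1,A(*a),s2,B(*b));print(n,p.round(1),round(e,1),plane(s1,A(*a),38).round(1),plane(s2,B(*b),38).round(1))
E
```

```text
large [423.3 -82.2  37.9] 2.0 [424.4 -81.8  38. ] [422.6 -83.   38. ]
small [ 450.7 -285.3   36. ] 4.1 [ 454.  -284.2   38. ] [ 448.7 -284.3   38. ]
bar [635.1 258.3  36.3] 4.5 [637.3 258.6  38. ] [631.5 258.8  38. ]
clap [ 609.2 -267.3   34.2] 2.5 [ 611.6 -266.6   38. ] [ 605.6 -261.7   38. ]
spool [532.1  -4.5  43.7] 2.4 [530.6  -1.9  38. ] [534.7 -13.   38. ]
```

```bash
python3 -c "
from rig import ctrl
print(ctrl.close_job())"
```

```text
the job is handed in; nothing more can be done
None
```

I placed the large round weight, the small round weight, the steel bar and the clapper, in that order, each in its matching nest board. I then moved the arm clear and handed the job in at about 25 s.

- **Pictures:** The last pictures, from the scene and side cameras, show all four pieces flat inside their recesses. The green look-alike bar was never touched.
- **Heights:** The measured tops stand about 38, 36, 36 and 34 mm above the table, where 38 mm is expected. The clapper's is 4 mm low, within what hand-picked pixels allow. None is high enough to be sitting on a rim.
- **Positions:** The measured centres agree with the recess centres to about 5 mm. The scene and side cameras disagreed by 2 to 5 mm for the four pieces.
- **Spool:** It still stands where it was, within about 3 mm of measuring error.
- **Forces:** Forces on the tool, read at the end of each move, stayed below about 10 N.

One servo command batch was refused for missing fields, and joint 7 reached its range end once, so I turned the gripper half round instead. Neither moved anything on the table.

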